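# Push in contactor plungers in phase order

### The job

Check the contactors in phase order: with a fingertip push in the red plunger, then the white one, then the blue one, each gently and fully down to its stop, where it stays by itself. Leave the yellow plunger out, do not pick up, shift or tip any of the contactors, and leave the other things on the bench where they are.

Things in the scene. Friction and masses are not known exactly. Their poses are not given: they have to be found in the camera images.
- red_contactor: contactor with the red plunger: loose stepped block, 0.4 to 0.8 kg, standing on the bench: grey deck with brass screws, black head; 84 mm (its x) x 50 mm (its y) at the foot, deck 50 mm high, head 42 x 46 mm with its top 75 mm high. Origin: centre of the underside; z up. Plunger at the centre of the head. The four differ only in plunger colour and stand in any order
- red_top (a point): centre of the top face of the red plunger, a round cap 25 mm in diameter, 109 mm above the bench when out and 99 mm when in; it goes down with the plunger. The cap (10 mm thick) is sprung on its steel stem: it gives 1.25 mm per N, 12 mm at most, and comes back when let go
- red_plunger (a joint): how far the red plunger's stem is pushed in, m: 0 out, 0.010 fully in against its stop. The stem itself has no spring: about 3 N of friction all the way, so it stays where it is left; 6 N on the cap drives it home. It starts 0 to 1.5 mm in
- white_contactor: contactor with the white plunger: loose stepped block, 0.4 to 0.8 kg, standing on the bench: grey deck with brass screws, black head; 84 mm (its x) x 50 mm (its y) at the foot, deck 50 mm high, head 42 x 46 mm with its top 75 mm high. Origin: centre of the underside; z up. Plunger at the centre of the head. The four differ only in plunger colour and stand in any order
- white_top (a point): centre of the top face of the white plunger, a round cap 25 mm in diameter, 109 mm above the bench when out and 99 mm when in; it goes down with the plunger. The cap (10 mm thick) is sprung on its steel stem: it gives 1.25 mm per N, 12 mm at most, and comes back when let go
- white_plunger (a joint): how far the white plunger's stem is pushed in, m: 0 out, 0.010 fully in against its stop. The stem itself has no spring: about 3 N of friction all the way, so it stays where it is left; 6 N on the cap drives it home. It starts 0 to 1.5 mm in
- blue_contactor: contactor with the blue plunger: loose stepped block, 0.4 to 0.8 kg, standing on the bench: grey deck with brass screws, black head; 84 mm (its x) x 50 mm (its y) at the foot, deck 50 mm high, head 42 x 46 mm with its top 75 mm high. Origin: centre of the underside; z up. Plunger at the centre of the head. The four differ only in plunger colour and stand in any order
- blue_top (a point): centre of the top face of the blue plunger, a round cap 25 mm in diameter, 109 mm above the bench when out and 99 mm when in; it goes down with the plunger. The cap (10 mm thick) is sprung on its steel stem: it gives 1.25 mm per N, 12 mm at most, and comes back when let go
- blue_plunger (a joint): how far the blue plunger's stem is pushed in, m: 0 out, 0.010 fully in against its stop. The stem itself has no spring: about 3 N of friction all the way, so it stays where it is left; 6 N on the cap drives it home. It starts 0 to 1.5 mm in
- yellow_contactor: contactor with the yellow plunger: loose stepped block, 0.4 to 0.8 kg, standing on the bench: grey deck with brass screws, black head; 84 mm (its x) x 50 mm (its y) at the foot, deck 50 mm high, head 42 x 46 mm with its top 75 mm high. Origin: centre of the underside; z up. Plunger at the centre of the head. The four differ only in plunger colour and stand in any order
- yellow_top (a point): centre of the top face of the yellow plunger, a round cap 25 mm in diameter, 109 mm above the bench when out and 99 mm when in; it goes down with the plunger. The cap (10 mm thick) is sprung on its steel stem: it gives 1.25 mm per N, 12 mm at most, and comes back when let go
- yellow_plunger (a joint): how far the yellow plunger's stem is pushed in, m: 0 out, 0.010 fully in against its stop. The stem itself has no spring: about 3 N of friction all the way, so it stays where it is left; 6 N on the cap drives it home. It starts 0 to 1.5 mm in
- screwdriver: yellow-handled screwdriver lying on the bench, 170 mm long, loose; not part of the job
- pliers: red-handled pliers lying on the bench, about 185 mm long, 16 mm high, loose; not part of the job
- fuse: white ceramic fuse with steel ends standing on end, 30 mm in diameter, 58 mm high, loose; not part of the job
- screw_cup: small orange cup, 64 mm in diameter, 40 mm high, loose; not part of the job
Not all that is in view belongs to the job. Leave any green look-alike of the blue_contactor alone. What is shaped like the red_contactor but purple is not meant.

How it is judged:
On the way, in this order (a step that is already met when the one before it is completed fails the run):
1. the red plunger is pushed in (value of joint red_plunger above 0.0065 m), for 0.1 s.
2. the white plunger is pushed in (value of joint white_plunger above 0.0065 m), for 0.1 s.
3. the blue plunger is pushed in (value of joint blue_plunger above 0.0065 m), for 0.1 s.
At the end, for the whole second after the job is handed in: red, white and blue plungers at least 6.5 mm in (of 10), yellow less than 3 mm in; every contactor upright (within 0.08 rad), at rest and within 15 mm of where it began; other loose things within 20 mm of where they began (value of joint each of red_plunger, white_plunger, blue_plunger above 0.0065 m and value of joint yellow_plunger below 0.003 m and distance of each of red_contactor, white_contactor, blue_contactor, yellow_contactor from where it was at the start of the episode below 0.015 m and angle between each of red_contactor, white_contactor, blue_contactor, yellow_contactor's own z axis and vertical below 0.08 rad and linear speed of each of red_contactor, white_contactor, blue_contactor, yellow_contactor below 0.02 m/s and distance of each of screwdriver, pliers, fuse, screw_cup from where it was at the start of the episode below 0.02 m); the robot touches nothing.
It fails at once if out of order: the white plunger is past 4 mm before the red one is in, or the blue one before the white one is in ((value of joint white_plunger above 0.004 m and value of joint red_plunger below 0.0065 m) or (value of joint blue_plunger above 0.004 m and value of joint white_plunger below 0.0065 m)).
It fails at once if the yellow plunger is pushed (past 3 mm) (value of joint yellow_plunger above 0.003 m).
It fails at once if a contactor or its plunger is pushed harder than 25 N (contact force between any of the arm, the fingers and red_contactor above 25 N or contact force between any of the arm, the fingers and white_contactor above 25 N or contact force between any of the arm, the fingers and blue_contactor above 25 N or contact force between any of the arm, the fingers and yellow_contactor above 25 N).
It fails at once if a contactor is lifted (over 8 mm), shifted (over 15 mm) or tipped (over 0.15 rad) (height (world z) of any of red_contactor, white_contactor, blue_contactor, yellow_contactor above 0.008 m or distance of any of red_contactor, white_contactor, blue_contactor, yellow_contactor from where it was at the start of the episode above 0.015 m or angle between any of red_contactor, white_contactor, blue_contactor, yellow_contactor's own z axis and vertical above 0.15 rad).
It fails at once if another loose thing is moved more than 20 mm (distance of any of screwdriver, pliers, fuse, screw_cup from where it was at the start of the episode above 0.02 m).
It also fails if it takes over 40 s, if anything falls off the work surface, if the arm or the gripper's body presses on something with over 40 N, if the wrist force passes 120 N, or if a joint passes its speed limit or range.

### The arm

A 6-joint arm with a two-finger parallel gripper is mounted at the origin on the work surface. World frame = base frame: x ahead of the robot, y to its left, z up, the work surface at z = 0. Lengths are in m, angles in rad, forces in N, time in s.
With the tool pointing down it reaches from about 0.4 to 0.825 m from the base axis. Payload 7 kg.
Tool frame: the origin (TCP) lies at the very end of the fingers, on their centre line; the grasp point (between the pads) lies 19 mm behind it; z points along the fingers, y is the line along which they close (so a half turn about z gives the same grasp; the last joint's range is limited). The gripper opens to 88 mm and grips with 3 to 60 N. Pads are 19 mm wide; open, the fingers measure 130 mm over their backs; the gripper's body (78 mm by 193 mm) begins 47 mm behind the grasp point.
Start: joints at [1.532, 0.359, 0.012, 0, -1.224, -0.288], TCP at [0.217, 0.639, 0.227] pointing down, gripper open.
Joint ranges: [-3.07, 3.07], [-1.43, 2.12], [-1.02, 1.25], [-3.03, 1.67], [-3.05, -0], [-3.03, 3.03]. Speed limits (rad/s): [2.39, 2.39, 3.01, 3.14, 3.14, 3.14].

### API

Orientations are given as [roll, pitch, yaw] about the fixed x, y, z axes, in that order (R = Rz(yaw) Ry(pitch) Rx(roll)).
In Python, from station import * gives the robot as it stands.
- The arm moves only by the tool servo_tool, never from a script. Its argument "moves" is a list of rows, each an object of numbers: "jaw": the opening, from 0 (shut) to 1 (fully open); "dx", "dy", "dz": the shift along the world's x, y, z in m; "roll": the turn about the world's z in degrees. A call has exactly 10 rows; each row shifts and turns the commanded pose from where the row before left it; what a row does not reach is not made up. A row lasts 1/8 s, in which the tool goes at most 62.5 mm and 10.7 degrees, less where a joint would pass 70% of its speed; a pose out of reach is approached as far as the arm can. A call with a gripper value outside its range is refused whole. The fingers move at their own pace and stop on an object; "newtons" is the grip in N (left out, the last holds). Time passes only in rows, so rows that do not move let the fingers close, or fill a call up. It gives the time, the measured TCP pose, the force, the opening and the grip force at its end, in the units of the state.
- get_state(): the state, without advancing time (a new reading comes with each control period).
- grab_frame(name): name is "scene" or "top"; returns (picture, depth): 420x560x3 uint8, red, green, blue; 420x560 float32, m along the optical axis (not along the pixel's ray), 0 where there is no reading.
- calibration(name): a dict with "intrinsics" (3x3 intrinsics, pixels), "R" (3x3) and "t" (3): a world point X has camera coordinates R X + t. Camera axes: x right, y down, z forward; pixel columns grow to the right and rows downward; lengths in m; the calibration is good to about 2 mm. A picture is of the moment at which its call begins. calibration takes no time and is no camera call.
- job_done(): hands the job in; it is judged then, once.
The state is a dict: "t": time; "q": joint angles; "qd": joint speeds; "joint_efforts": joint torques, N m; "eef_pos": TCP position; "ee_rot": TCP orientation; "force": force on the tool from outside, world axes, zero at the start; "moment": the same for the moment, N m; "width": finger opening in m; "gripper_force": force on a finger pad.
Only numpy, scipy, OpenCV 4.12 (cv2) and the standard library are available. Lean on these libraries where they do the work, as an engineer would, in place of code of your own. Each camera call takes 0.05 s, during which the arm holds its last target. There are 200 camera calls.

## Working session

There is one attempt and no reset: what is moved stays moved. The work goes in short steps, Python scripts to look and compute and a tool call to move; the robot and the scene stay as the last step left them, time stands still between calls to the robot, and variables do not carry over. Pictures are saved under pics/ and viewed, at most 10 in all, crops included, and the job is handed in when it is done.

Besides the shell and the picture viewer there is one more tool, called after "Request:" as name(argument=value, ...) on one line, values as JSON. servo_tool: Moves the arm, as the interface text tells. Its arguments: {"type":"object","properties":{"moves":{"type":"array","items":{"type":"object","properties":{"jaw":{"type":"number"},"dx":{"type":"number"},"dy":{"type":"number"},"dz":{"type":"number"},"roll":{"type":"number"}}}},"newtons":{"type":"number"}},"required":["moves"]}

```bash
mkdir -p pics
python3 - <<'E'
from station import *
import cv2,numpy as np
s=get_state();print(s)
for n in("scene","top"):
    p,d=grab_frame(n);cv2.imwrite(f"pics/{n}0.png",p[:,:,::-1]);np.savez(f"{n}0.npz",p=p,d=d)
    c=calibration(n);print(n,c)
E
```

```text
{'t': 0.0, 'q': array([ 1.53211302e+00,  3.59394167e-01,  1.11221856e-02, -3.76664482e-04,
       -1.22407168e+00, -2.88101096e-01]), 'qd': array([-0.00170729, -0.00210813,  0.00117396,  0.00190954, -0.00110936,
        0.00068684]), 'joint_efforts': array([-2.03026202e-04, -5.82722497e+01,  2.93059462e+01,  6.99705586e+00,
        7.01544690e-03, -1.81405326e-04]), 'eef_pos': array([0.21653466, 0.63884841, 0.22564074]), 'ee_rot': array([ 3.14000847e+00, -1.00195774e-04, -3.26912597e-01]), 'force': array([ 0.18739737, -0.05660002, -0.67916164]), 'moment': array([-0.05047892,  0.02409703, -0.00079573]), 'gripper_force': 0.0, 'width': 0.08785146306867232}
scene {'intrinsics': array([[492.62850398,   0.        , 278.85848299],
       [  0.        , 492.62850398, 207.33534389],
       [  0.        ,   0.        ,   1.        ]]), 'R': array([[-0.47498429,  0.87989979, -0.01289529],
       [ 0.68473411,  0.36034684, -0.63347404],
       [-0.55274689, -0.30972006, -0.77365648]]), 't': array([ 0.28267904, -0.30934105,  1.36921421])}
top {'intrinsics': array([[495.46650219,   0.        , 278.00614057],
       [  0.        , 495.46650219, 209.87459567],
       [  0.        ,   0.        ,   1.        ]]), 'R': array([[-0.02591872, -0.99938504, -0.023617  ],
       [-0.99322267,  0.02842213, -0.11269831],
       [ 0.11330025,  0.02053594, -0.99334854]]), 't': array([0.00746655, 0.55767358, 1.04857787])}
```

View pics/scene0.png

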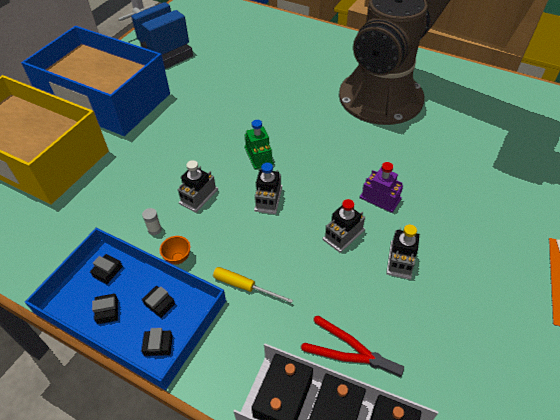

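View pics/top0.png

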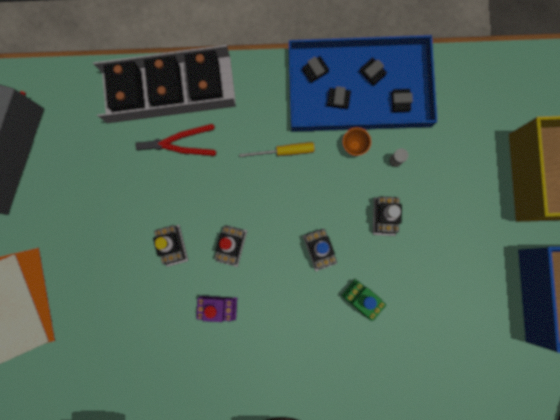

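The scene view shows the black-headed contactors' caps: red (348,205), white (194,166), blue (267,169) and yellow (410,230). The purple (387,168) and green (257,125) ones are decoys. In the top view the caps are red (227,243), white (393,213), blue (322,248) and yellow (163,244).

```bash
cat > m.py <<'E'
from station import *
import cv2,numpy as np
S={'red':[(348,205),(227,243)],'white':[(194,166),(393,213)],'blue':[(267,169),(322,248)],'yellow':[(410,230),(163,244)]}
C={n:calibration(n) for n in("scene","top")}
P={n:C[n]["intrinsics"]@np.c_[C[n]["R"],C[n]["t"]] for n in C}
def topface(n,p,d,s,z0=.095,z1=.12):
    c=C[n];v,u=np.mgrid[s[1]-14:s[1]+15,s[0]-14:s[0]+15];D=d[v,u]
    X=np.stack([u,v,np.ones_like(u)],-1)@np.linalg.inv(c["intrinsics"]).T*D[...,None]
    W=(X-c["t"])@c["R"];m=(W[...,2]>z0)&(W[...,2]<z1)&(D>0)
    return W[m],u[m],v[m]
E
python3 - <<'E'
from m import *
F={n:np.load(n+"0.npz") for n in C}
tiles=[]
for k,s in S.items():
    for i,n in enumerate(C):
        p,d=F[n]["p"],F[n]["d"];W,u,v=topface(n,p,d,s[i])
        # cap top: points within 4 mm of the highest
        zt=np.percentile(W[:,2],90) if len(W) else 0
        print(k,n,len(W),(W.max(0)+W.min(0))/2 if len(W) else 0,np.median(W,0) if len(W) else 0,zt,u.mean(),v.mean())
        x,y=s[i];t=cv2.resize(p[y-18:y+19,x-18:x+19],(190,190),interpolation=cv2.INTER_NEAREST);tiles.append(t)
g=np.vstack([np.hstack(tiles[0::2]),np.hstack(tiles[1::2])]);cv2.imwrite("pics/c1.png",g[:,:,::-1])
E
```

```text
red scene 119 [0.48642075 0.09966921 0.10301891] [0.48846264 0.09984813 0.1054368 ] 0.10720219810099624 347.4621848739496 204.63025210084032
red top 118 [0.48499242 0.09752393 0.10637147] [0.48490677 0.09712936 0.10801882] 0.11083564137590685 226.0593220338983 242.96610169491527
white scene 104 [ 0.54224487 -0.24130209  0.10296605] [ 0.54410385 -0.23953894  0.10624975] 0.10832410100067834 191.66346153846155 165.3653846153846
white top 127 [ 0.54087259 -0.2434659   0.10656465] [ 0.54011725 -0.24278066  0.10882546] 0.1107289071204467 394.0314960629921 210.66141732283464
blue scene 105 [ 0.47190735 -0.09449219  0.1026    ] [ 0.47438981 -0.09322093  0.10461268] 0.10723184696615688 266.53333333333336 167.9047619047619
blue top 117 [ 0.47066031 -0.09668259  0.10789417] [ 0.47139075 -0.09707287  0.10772389] 0.11004383383712393 322.53846153846155 247.33333333333334
yellow scene 136 [0.4905437  0.23031075 0.10299011] [0.49316545 0.23044643 0.10564897] 0.10813140683663977 409.4117647058824 230.51470588235293
yellow top 124 [0.48937968 0.22776977 0.1048011 ] [0.4884912  0.22742139 0.10851429] 0.11100800873224619 161.53225806451613 242.67741935483872
```

View pics/c1.png

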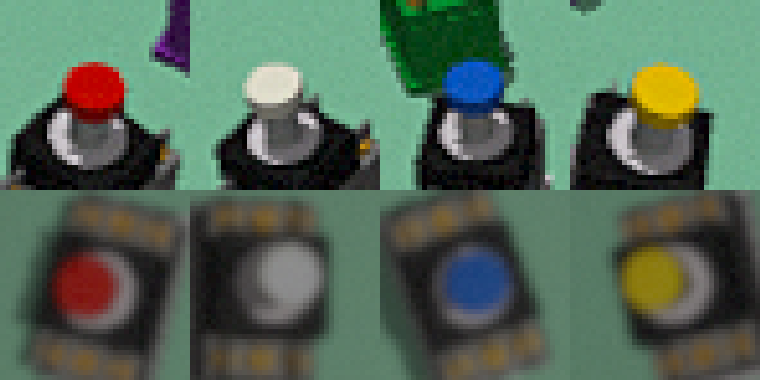

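Both views agree to about 2–3 mm on red (0.485,0.098), white (0.541,-0.243) and blue (0.471,-0.096), with the tops near 0.108. I'll shut the jaw and move over red.

Request:
servo_tool(moves=[{"jaw": 0, "dx": 0.027, "dy": -0.054}, {"jaw": 0, "dx": 0.027, "dy": -0.054}, {"jaw": 0, "dx": 0.027, "dy": -0.054}, {"jaw": 0, "dx": 0.027, "dy": -0.054}, {"jaw": 0, "dx": 0.027, "dy": -0.054}, {"jaw": 0, "dx": 0.027, "dy": -0.054}, {"jaw": 0, "dx": 0.027, "dy": -0.054}, {"jaw": 0, "dx": 0.027, "dy": -0.054}, {"jaw": 0, "dx": 0.027, "dy": -0.054}, {"jaw": 0, "dx": 0.025, "dy": -0.054}], newtons=5)

```text
$.moves[0]: bad value
```

Request:
servo_tool(moves=[{"jaw": 0, "dx": 0.027, "dy": -0.054, "dz": 0, "roll": 0}, {"jaw": 0, "dx": 0.027, "dy": -0.054, "dz": 0, "roll": 0}, {"jaw": 0, "dx": 0.027, "dy": -0.054, "dz": 0, "roll": 0}, {"jaw": 0, "dx": 0.027, "dy": -0.054, "dz": 0, "roll": 0}, {"jaw": 0, "dx": 0.027, "dy": -0.054, "dz": 0, "roll": 0}, {"jaw": 0, "dx": 0.027, "dy": -0.054, "dz": 0, "roll": 0}, {"jaw": 0, "dx": 0.027, "dy": -0.054, "dz": 0, "roll": 0}, {"jaw": 0, "dx": 0.027, "dy": -0.054, "dz": 0, "roll": 0}, {"jaw": 0, "dx": 0.027, "dy": -0.054, "dz": 0, "roll": 0}, {"jaw": 0, "dx": 0.025, "dy": -0.054, "dz": 0, "roll": 0}], newtons=5)

```text
t: 1.35
eef_pos: [0.4851, 0.0974, 0.2266]
ee_rot: [-3.141, -0.0, -0.327]
force: [1.5, 0.5, 0.1]
width: 0.0008
gripper_force: 0.0
```

Request:
servo_tool(moves=[{"jaw": 0, "dx": 0, "dy": 0, "dz": -0.03, "roll": 0}, {"jaw": 0, "dx": 0, "dy": 0, "dz": -0.03, "roll": 0}, {"jaw": 0, "dx": 0, "dy": 0, "dz": -0.03, "roll": 0}, {"jaw": 0, "dx": 0, "dy": 0, "dz": -0.012, "roll": 0}, {"jaw": 0, "dx": 0, "dy": 0, "dz": -0.004, "roll": 0}, {"jaw": 0, "dx": 0, "dy": 0, "dz": -0.004, "roll": 0}, {"jaw": 0, "dx": 0, "dy": 0, "dz": -0.003, "roll": 0}, {"jaw": 0, "dx": 0, "dy": 0, "dz": 0, "roll": 0}, {"jaw": 0, "dx": 0, "dy": 0, "dz": 0, "roll": 0}, {"jaw": 0, "dx": 0, "dy": 0, "dz": 0, "roll": 0}])

```text
t: 2.6
eef_pos: [0.4848, 0.0993, 0.1138]
ee_rot: [-3.141, -0.0, -0.327]
force: [-0.5, 0.6, 0.2]
width: 0.0007
gripper_force: 0.0
```

Run:
```python
from m import *
s=get_state();print(s['eef_pos'],s['force'])
p,d=grab_frame("scene");x,y=S['red'][0]
cv2.imwrite("pics/r1.png",cv2.resize(p[y-60:y+40,x-50:x+50],(500,500),interpolation=2)[:,:,::-1])
```

```text
[0.48481192 0.09930472 0.11378336] [-0.49297943  0.59346418  0.20758518]
```

View pics/r1.png

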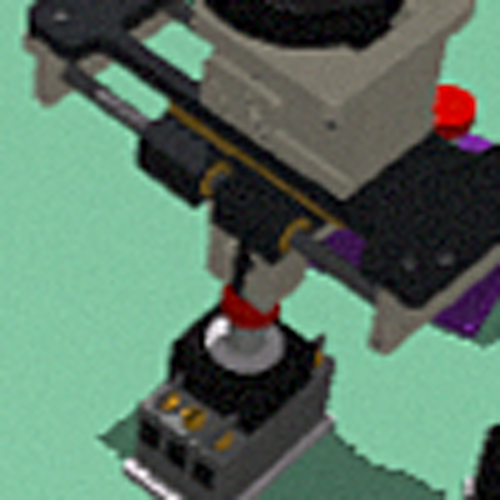

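The shut fingertips sit centred just above the red cap (crop 250,300), with no contact yet. Next I push it down slowly.

Request:
servo_tool(moves=[{"jaw": 0, "dx": 0, "dy": 0, "dz": -0.003, "roll": 0}, {"jaw": 0, "dx": 0, "dy": 0, "dz": -0.003, "roll": 0}, {"jaw": 0, "dx": 0, "dy": 0, "dz": -0.003, "roll": 0}, {"jaw": 0, "dx": 0, "dy": 0, "dz": -0.003, "roll": 0}, {"jaw": 0, "dx": 0, "dy": 0, "dz": -0.003, "roll": 0}, {"jaw": 0, "dx": 0, "dy": 0, "dz": -0.003, "roll": 0}, {"jaw": 0, "dx": 0, "dy": 0, "dz": -0.003, "roll": 0}, {"jaw": 0, "dx": 0, "dy": 0, "dz": 0, "roll": 0}, {"jaw": 0, "dx": 0, "dy": 0, "dz": 0, "roll": 0}, {"jaw": 0, "dx": 0, "dy": 0, "dz": 0, "roll": 0}])

```text
t: 3.9
eef_pos: [0.4848, 0.0993, 0.0927]
ee_rot: [-3.142, -0.0, -0.327]
force: [-1.7, -1.4, 4.7]
width: 0.0006
gripper_force: 2.5
```

4.7 N at 16.3 mm of travel means the stem is at its stop. I'll push 1.5 mm further to be sure, then lift.

Request:
servo_tool(moves=[{"jaw": 0, "dx": 0, "dy": 0, "dz": -0.0015, "roll": 0}, {"jaw": 0, "dx": 0, "dy": 0, "dz": 0, "roll": 0}, {"jaw": 0, "dx": 0, "dy": 0, "dz": 0, "roll": 0}, {"jaw": 0, "dx": 0, "dy": 0, "dz": 0.005, "roll": 0}, {"jaw": 0, "dx": 0, "dy": 0, "dz": 0.01, "roll": 0}, {"jaw": 0, "dx": 0, "dy": 0, "dz": 0.03, "roll": 0}, {"jaw": 0, "dx": 0, "dy": 0, "dz": 0.04, "roll": 0}, {"jaw": 0, "dx": 0.009, "dy": -0.056, "dz": 0, "roll": 0}, {"jaw": 0, "dx": 0.009, "dy": -0.056, "dz": 0, "roll": 0}, {"jaw": 0, "dx": 0.009, "dy": -0.056, "dz": 0, "roll": 0}])

```text
t: 5.15
eef_pos: [0.5118, -0.0701, 0.1768]
ee_rot: [-3.141, -0.001, -0.326]
force: [1.4, -0.1, 0.0]
width: 0.0003
gripper_force: 0.0
```

Request:
servo_tool(moves=[{"jaw": 0, "dx": 0.009, "dy": -0.056, "dz": 0, "roll": 0}, {"jaw": 0, "dx": 0.009, "dy": -0.056, "dz": 0, "roll": 0}, {"jaw": 0, "dx": 0.01, "dy": -0.056, "dz": 0, "roll": 0}, {"jaw": 0, "dx": 0, "dy": -0.006, "dz": 0, "roll": 0}, {"jaw": 0, "dx": 0, "dy": 0, "dz": 0, "roll": 0}, {"jaw": 0, "dx": 0, "dy": 0, "dz": -0.03, "roll": 0}, {"jaw": 0, "dx": 0, "dy": 0, "dz": -0.02, "roll": 0}, {"jaw": 0, "dx": 0, "dy": 0, "dz": -0.008, "roll": 0}, {"jaw": 0, "dx": 0, "dy": 0, "dz": 0, "roll": 0}, {"jaw": 0, "dx": 0, "dy": 0, "dz": 0, "roll": 0}])

```text
t: 6.4
eef_pos: [0.5404, -0.2425, 0.1191]
ee_rot: [-3.141, -0.002, -0.326]
force: [0.0, -0.3, 0.2]
width: 0.0006
gripper_force: 0.0
```

Run:
```python
from m import *
s=get_state();print(s['eef_pos'],s['force'])
p,d=grab_frame("scene");W,u,v=topface("scene",p,d,S['red'][0],.085,.12);print(np.percentile(W[:,2],90),np.median(W,0),u.mean(),v.mean())
c=lambda k:cv2.resize(p[S[k][0][1]-60:S[k][0][1]+40,S[k][0][0]-40:S[k][0][0]+40],(400,500),interpolation=2)
cv2.imwrite("pics/w1.png",np.hstack([c('red'),c('white')])[:,:,::-1])
```

```text
[ 0.54038724 -0.24246072  0.11913456] [ 0.01829264 -0.29890561  0.1615962 ]
0.09800662270648851 [0.48828415 0.09982943 0.09604805] 346.9512195121951 207.4878048780488
```

View pics/w1.png

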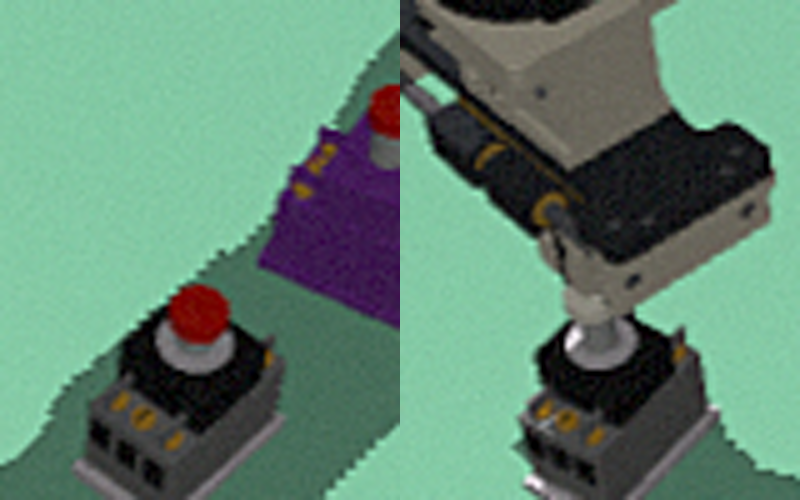

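Red is down: its cap measures 98 mm in the crop's left half. The fingertips are centred just above the white cap (right half, about 590,300), so I push white.

Request:
servo_tool(moves=[{"jaw": 0, "dx": 0, "dy": 0, "dz": -0.005, "roll": 0}, {"jaw": 0, "dx": 0, "dy": 0, "dz": -0.004, "roll": 0}, {"jaw": 0, "dx": 0, "dy": 0, "dz": -0.003, "roll": 0}, {"jaw": 0, "dx": 0, "dy": 0, "dz": -0.003, "roll": 0}, {"jaw": 0, "dx": 0, "dy": 0, "dz": -0.003, "roll": 0}, {"jaw": 0, "dx": 0, "dy": 0, "dz": -0.003, "roll": 0}, {"jaw": 0, "dx": 0, "dy": 0, "dz": -0.003, "roll": 0}, {"jaw": 0, "dx": 0, "dy": 0, "dz": -0.0035, "roll": 0}, {"jaw": 0, "dx": 0, "dy": 0, "dz": 0, "roll": 0}, {"jaw": 0, "dx": 0, "dy": 0, "dz": 0, "roll": 0}])

```text
t: 7.7
eef_pos: [0.5397, -0.2428, 0.0908]
ee_rot: [3.141, -0.0, -0.327]
force: [-2.0, 0.7, 6.1]
width: 0.0005
gripper_force: 3.3
```

Request:
servo_tool(moves=[{"jaw": 0, "dx": 0, "dy": 0, "dz": 0, "roll": 0}, {"jaw": 0, "dx": 0, "dy": 0, "dz": 0.005, "roll": 0}, {"jaw": 0, "dx": 0, "dy": 0, "dz": 0.01, "roll": 0}, {"jaw": 0, "dx": 0, "dy": 0, "dz": 0.03, "roll": 0}, {"jaw": 0, "dx": 0, "dy": 0, "dz": 0.04, "roll": 0}, {"jaw": 0, "dx": -0.023, "dy": 0.048, "dz": 0, "roll": 0}, {"jaw": 0, "dx": -0.023, "dy": 0.048, "dz": 0, "roll": 0}, {"jaw": 0, "dx": -0.023, "dy": 0.05, "dz": 0, "roll": 0}, {"jaw": 0, "dx": 0, "dy": 0, "dz": 0, "roll": 0}, {"jaw": 0, "dx": 0, "dy": 0, "dz": -0.03, "roll": 0}])

```text
t: 8.95
eef_pos: [0.4728, -0.096, 0.1477]
ee_rot: [-3.139, -0.005, -0.325]
force: [0.1, -0.1, -0.1]
width: 0.0004
gripper_force: 0.0
```

Run:
```python
from m import *
s=get_state();print(s['eef_pos'],s['force'])
p,d=grab_frame("scene");W,u,v=topface("scene",p,d,S['white'][0],.085,.12);print(np.percentile(W[:,2],90),np.median(W,0),u.mean(),v.mean())
c=lambda k:cv2.resize(p[S[k][0][1]-60:S[k][0][1]+40,S[k][0][0]-40:S[k][0][0]+40],(400,500),interpolation=2)
cv2.imwrite("pics/b1.png",np.hstack([c('white'),c('blue')])[:,:,::-1])
```

```text
[ 0.47281617 -0.09601193  0.14772702] [ 0.07534395 -0.09351461 -0.05041445]
0.09820959020235147 [ 0.54454503 -0.23981121  0.09636294] 192.26732673267327 168.64356435643563
```

View pics/b1.png

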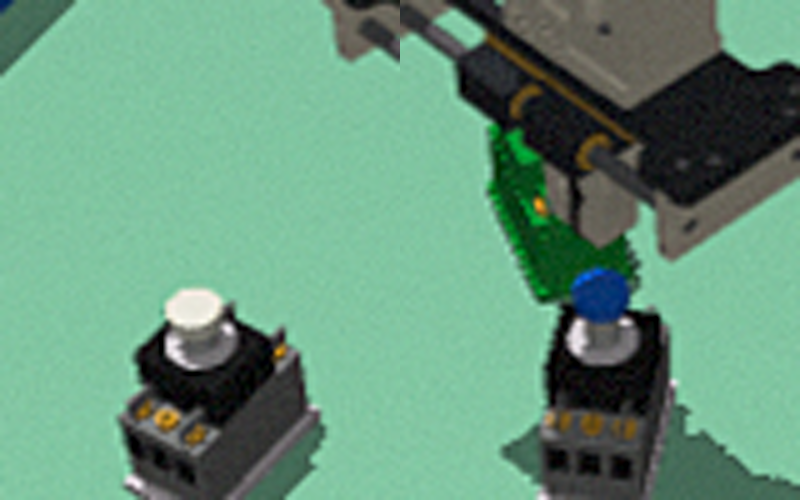

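White is down: its cap measures 98 mm, and it's in the left half at (195,310). The fingertips are above the blue cap (right half, about 600,290), so I push blue.

Request:
servo_tool(moves=[{"jaw": 0, "dx": 0, "dy": 0, "dz": -0.02, "roll": 0}, {"jaw": 0, "dx": 0, "dy": 0, "dz": -0.01, "roll": 0}, {"jaw": 0, "dx": 0, "dy": 0, "dz": -0.005, "roll": 0}, {"jaw": 0, "dx": 0, "dy": 0, "dz": -0.003, "roll": 0}, {"jaw": 0, "dx": 0, "dy": 0, "dz": -0.003, "roll": 0}, {"jaw": 0, "dx": 0, "dy": 0, "dz": -0.003, "roll": 0}, {"jaw": 0, "dx": 0, "dy": 0, "dz": -0.003, "roll": 0}, {"jaw": 0, "dx": 0, "dy": 0, "dz": -0.003, "roll": 0}, {"jaw": 0, "dx": 0, "dy": 0, "dz": -0.003, "roll": 0}, {"jaw": 0, "dx": 0, "dy": 0, "dz": 0, "roll": 0}])

```text
t: 10.25
eef_pos: [0.471, -0.0968, 0.0926]
ee_rot: [3.141, -0.0, -0.327]
force: [-0.4, -2.5, 4.8]
width: 0.0003
gripper_force: 2.6
```

Request:
servo_tool(moves=[{"jaw": 0, "dx": 0, "dy": 0, "dz": -0.0015, "roll": 0}, {"jaw": 0, "dx": 0, "dy": 0, "dz": 0, "roll": 0}, {"jaw": 0, "dx": 0, "dy": 0, "dz": 0, "roll": 0}, {"jaw": 0, "dx": 0, "dy": 0, "dz": 0.005, "roll": 0}, {"jaw": 0, "dx": 0, "dy": 0, "dz": 0.01, "roll": 0}, {"jaw": 0, "dx": 0, "dy": 0, "dz": 0.03, "roll": 0}, {"jaw": 0, "dx": 0, "dy": 0, "dz": 0.05, "roll": 0}, {"jaw": 0, "dx": 0, "dy": 0, "dz": 0.05, "roll": 0}, {"jaw": 0, "dx": 0, "dy": 0, "dz": 0.03, "roll": 0}, {"jaw": 0, "dx": 0, "dy": 0, "dz": 0, "roll": 0}])

```text
t: 11.5
eef_pos: [0.4716, -0.0964, 0.2689]
ee_rot: [-3.139, -0.004, -0.327]
force: [-1.2, 0.2, -1.2]
width: 0.0006
gripper_force: 0.0
```

Run:
```python
from m import *
print(get_state()['eef_pos'])
p,d=grab_frame("scene");cv2.imwrite("pics/end.png",p[:,:,::-1])
for k in S:
    W,u,v=topface("scene",p,d,S[k][0],.085,.12);print(k,len(W),np.percentile(W[:,2],90),np.median(W,0))
```

```text
[ 0.47162056 -0.09638691  0.26889108]
red 122 0.0982741239250331 [0.48900656 0.0999801  0.0964025 ]
white 99 0.09870729846281137 [ 0.54415017 -0.23941616  0.09671716]
blue 105 0.09829822864036773 [ 0.47478936 -0.0931788   0.09600004]
yellow 151 0.10804964853451575 [0.49461171 0.23047925 0.1056628 ]
```

View pics/end.png

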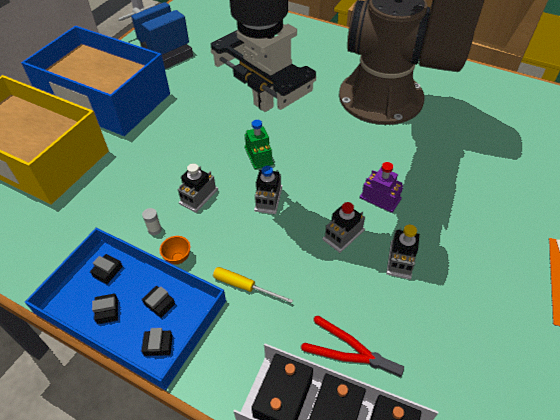

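In the final picture the red (348,209), white (194,170) and blue (267,173) caps are down at about 98 mm. Yellow (410,231) is still out at 108 mm, nothing else has moved, and the arm is clear.

```bash
python3 -c "from station import *;print(job_done())"
```

```text
the job is handed in; nothing more can be done
None
```

The red, white and blue plungers were pushed in to their stops in that order with about 5–6 N each, yellow was left out, nothing else was seen to move, and the job is handed in (no verdict was shown).

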